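# Snap out the bail stand of a face-down service display

### The arm

A 6-joint arm with a two-finger parallel gripper is mounted at the origin on the work surface. World frame = base frame: x ahead of the robot, y to its left, z up, the work surface at z = 0. Lengths are in mm, angles in degrees, forces in N, time in s.
With the tool pointing down it reaches from about 300 to 775 mm from the base axis. Payload 14.6 kg.
Tool frame: the origin (TCP) lies at the very end of the fingers, on their centre line; the grasp point (between the pads) lies 19 mm behind it; z points along the fingers, y is the direction in which the jaws open and shut (so a half turn about z gives the same grasp; the last joint's range is limited). The gripper opens to 94 mm and grips with 3 to 60 N. Pads are 16 mm wide; open, the fingers measure 119 mm over their backs; the gripper's body (75 mm by 177 mm) begins 78 mm behind the grasp point.
Start: joints at [66.085, 17.183, 87.147, -0, 75.671, -3.816], TCP at [189.004, 516.495, 205.446] pointing down, gripper open.
Joint ranges: [-173.82, 173.82], [-45.26, 126.66], [13.44, 144.39], [-59.66, 239.66], [0, 175.72], [-146.38, 146.38]. Speed limits (degrees/s): [127.2, 127.2, 147.25, 180, 180, 180].

### API

Orientations are given as [roll, pitch, yaw] about the fixed x, y, z axes, in that order (R = Rz(yaw) Ry(pitch) Rx(roll)).
In Python, from workcell import r gives the robot as it stands.
- The arm moves only by the tool step_arm, never from a script. Its argument "plan" is a list of rows, each a list of 3 entries, a list of its own where there are three numbers: the gripper's target within -1 to 1 (fully open at 1, half-way at 0, shut at -1), then the shift along the tool's x, y, z in mm, then the turn, a rotation vector about the tool's x, y, z in degrees. In form: [[gripper, [x, y, z], [rx, ry, rz]], ...]. A call has 1 to 5 rows; each row is the pose to reach, as a shift and turn from the pose commanded when the call began, along the tool's axes at that moment; what a row does not reach only later rows make up. A row lasts 1/8 s, in which the tool goes at most 62.5 mm and 10.7 degrees, less where a joint would pass 70% of its speed; a pose out of reach is approached as far as the arm can. A call with a gripper value outside its range is refused whole. The fingers move at their own pace and stop on an object; the grip force is fixed at half the most. Time passes only in rows, so rows that repeat a pose let the fingers close. It gives the time, the measured TCP pose, the force and the opening at its end, in the units of the state.
- r.get_obs(): the state, without advancing time (a new reading comes with each control period).
- r.snapshot(name): name is "scene" or "side" or "wrist"; returns the picture (480x640x3 uint8, blue, green, red); there is no depth.
- r.get_calibration(name): a dict with "vfov" (degrees; the focal length in pixels is half the picture's height over the tangent of half this angle, whatever the lens; pixels are square), "cx", "cy" (the principal point, pixels), "eye" and "rotation" of the camera in the world; the wrist camera has in their place "tool_from_camera" (4x4, takes a point from camera to tool coordinates, whose origin is the TCP and whose axes are the flange's). Camera axes: x right, y down, z forward; pixel columns grow to the right and rows downward; lengths in mm; the calibration is good to about 2 mm. A picture is of the moment at which its call begins: read the wrist's pose just before it. get_calibration takes no time and is no camera call.
- r.hand_in(): hands the job in, once; it reports no verdict.
The state is a dict: "clock": time; "joint_pos": joint angles; "dq": joint speeds; "effort": joint torques, N m; "tool_pos": TCP position; "ee_rot": TCP orientation; "contact_force": force on the tool from outside, world axes, zero at the start; "ft_torque": the same for the moment, N m; "finger_gap": finger opening in mm.
Only numpy, scipy, OpenCV 4.12 (cv2) and the standard library are available. Lean on these libraries where they do the work, as an engineer would, in place of code of your own. Each camera call takes 0.05 s, during which the arm holds its last target.

### The job

Two small displays lie face down on the green mat, each with a sprung stand on its back. Take the one whose stand is the wide U-shaped wire bail and push that stand up and over its middle until it snaps to its other stop and stays there, so that the display can be stood up for use. Leave the single-strip stand of the other display as it is.

Things in the scene. Friction and masses are not known exactly. Their poses are not given: they have to be found in the camera images.
- wide_display: Charcoal display lying face down, 140 (its x) by 200 (its y) by 24 mm high, fixed, with the wide wire bail on its back; left or right one, turned up to 80 degrees either way. Origin: centre of its underside, z up. The hinge line runs along its y, 34 mm above the origin. The bail leans to its +x side (away from the robot when unturned) at first and must end leaning to its -x side.
- wide_bail (a joint): Angle of the U bail of steel wire, legs 144 mm apart, 100 mm from hinge line to bar centre. 0: first stop, 50 degrees above level on the display's +x side (bar 64 mm out, 77 mm above hinge). Grows as it rises (upright at 0.70) to 1.45: other stop, 47 degrees above level on -x side. A spring strut drives it from its middle (0.73) to the nearer stop; a level push of 3 to 9 N on the bar starts it.
- wide_bar (a point): Middle of the cross bar of the wide bail, on the 8 mm wire's centre line; moves with it, on an arc about the hinge line. The bar is straight, 144 mm long, parallel to the display's y, with free space outside, inside and above it. Pushed past the middle, it snaps over by itself.
- narrow_leg (a joint): Angle of the other display's stand, a single flat steel strip 34 mm wide and 100 mm long on a display of the same shape and size, with the same spring, stops and signs. It starts at its first stop (0 rad) and is to be left there.
Not all that is in view belongs to the job. Leave any purple look-alike of the wide_display alone.

How it is judged (in metres and radians):
At the end, for the whole second after the job is handed in: The wide bail rests within 10 degrees of its other stop (joint above 1.27 rad), and the other display's strip stand is still within 10 degrees of its first stop (value of joint wide_bail above 1.27 rad and value of joint narrow_leg below 0.18 rad); the robot touches nothing.
It fails at once if the other display's strip stand is pushed over (value of joint narrow_leg above 0.73 rad).
It also fails if it takes over 32 s, if anything falls off the work surface, if the arm or the gripper's body presses on something with over 40 N, if the wrist force passes 120 N, or if a joint passes its speed limit or range.

## Working session

There is one attempt and no reset: what is moved stays moved. The work goes in short steps, Python scripts to look and compute and a tool call to move; the robot and the scene stay as the last step left them, time stands still between calls to the robot, and variables do not carry over. Pictures are saved under pics/ and viewed, and the job is handed in when it is done.

Besides the shell and the picture viewer there is one more tool, called after "Request:" as name(argument=value, ...), one argument or row to a line, values as JSON. step_arm: Moves the arm, as the interface text tells. Its arguments: {"type":"object","properties":{"plan":{"type":"array"}},"required":["plan"]}

```bash
mkdir -p pics; ls; python3 - <<'E'
from workcell import r
import cv2
print(r.get_obs())
for n in ("scene","side"):
    cv2.imwrite(f"pics/{n}0.png",r.snapshot(n)); print(n,r.get_calibration(n))
print(r.get_calibration("wrist"))
E
```

```text
pics
{'clock': 0.0, 'joint_pos': array([ 6.60843677e+01,  1.72166789e+01,  8.71804222e+01, -1.49254108e-03,
        7.56699714e+01, -3.81641328e+00]), 'dq': array([ 0.05773447, -0.02138754,  0.10008174, -0.04204047,  0.00388048,
       -0.06685002]), 'effort': array([ 1.77947327e-04, -5.31790280e+01, -3.52749324e+01,  7.08754733e-02,
        2.42581952e-02, -9.21481796e-05]), 'tool_pos': array([188.91273406, 516.25835035, 204.87537364]), 'ee_rot': array([-1.79932980e+02, -3.02186387e-03,  1.59901149e+02]), 'contact_force': array([-0.66405918, -0.07728235, -0.524253  ]), 'ft_torque': array([-0.06528609,  0.01274558, -0.01795903]), 'finger_gap': 94.14877860420262}
scene {'vfov': 57.31186075051775, 'cx': 314.8364782525018, 'cy': 236.72211342304, 'eye': array([ 792.66979211, -687.69023054,  992.44060258]), 'rotation': array([-144.95048221,   -0.50176637,   31.43970142])}
side {'vfov': 48.37571378761357, 'cx': 308.1800922042538, 'cy': 238.48294393826532, 'eye': array([-121.92583236, -983.83172479, 1081.02449384]), 'rotation': array([-134.11220768,   -0.55226042,  -35.20247613])}
{'vfov': 66.92276965072644, 'cx': 323.2184822763444, 'cy': 236.5033366867826, 'tool_from_camera': array([[-7.78678239e-04, -9.70771845e-01, -2.40002955e-01,
         6.91879417e+01],
       [ 9.99999639e-01, -8.37286255e-04,  1.42231435e-04,
        -1.76863871e-01],
       [-3.39025447e-04, -2.40002757e-01,  9.70772147e-01,
        -1.80196374e+02],
       [ 0.00000000e+00,  0.00000000e+00,  0.00000000e+00,
         1.00000000e+00]])}
```

View pics/scene0.png

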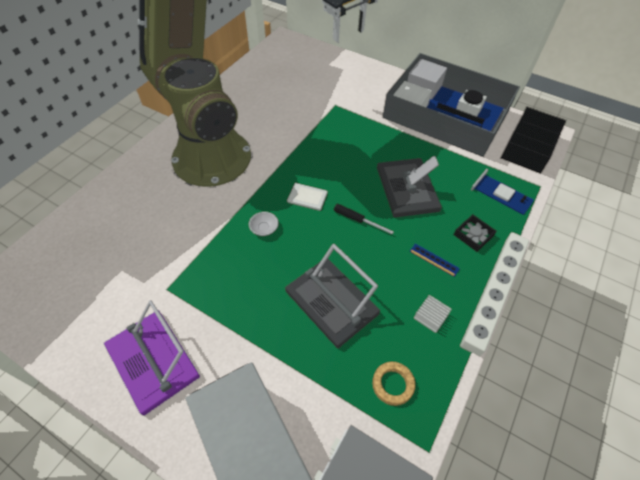

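View pics/side0.png

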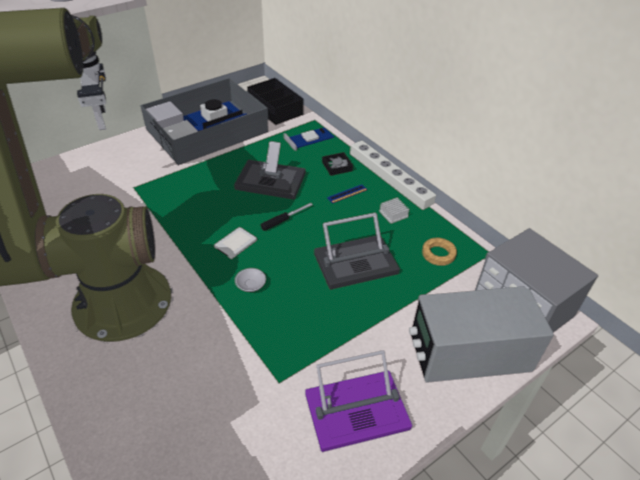

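Scene: the wide bail's display is at (332,303) with its bar from about (335,248) to (375,288). Side: bar from about (325,225) to (379,216). I'll zoom in to get the ends.

```bash
python3 - <<'E'
import cv2,numpy as np
a=cv2.imread("pics/scene0.png")[235:355,275:395];b=cv2.imread("pics/side0.png")[200:300,300:420]
cv2.imwrite("pics/crop0.png",np.vstack([cv2.resize(a,(600,600),interpolation=cv2.INTER_CUBIC)]))
cv2.imwrite("pics/crop1.png",cv2.resize(b,(600,500),interpolation=cv2.INTER_CUBIC))
E
```

```text
(no output)
```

View pics/crop0.png

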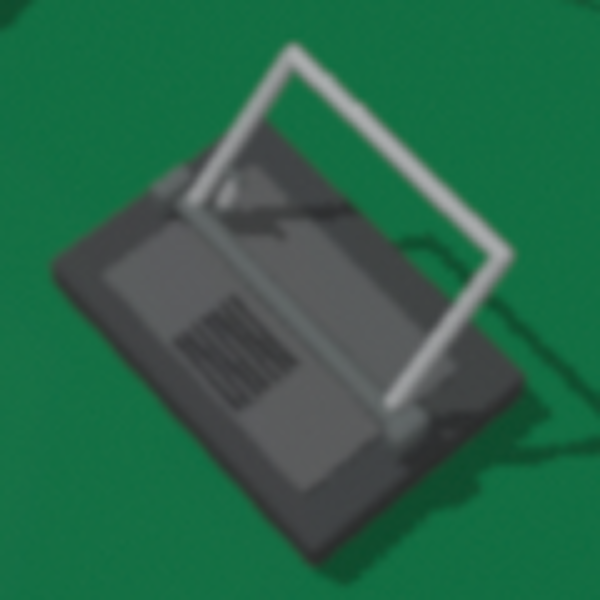

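View pics/crop1.png

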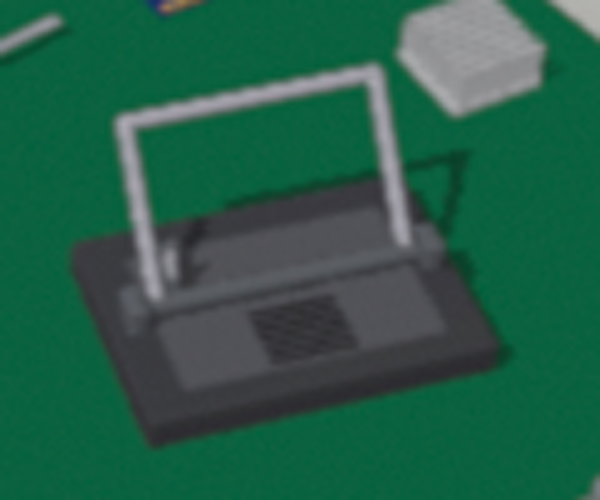

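```bash
cat >h.py <<'E'
import numpy as np
from workcell import r
from scipy.spatial.transform import Rotation as R
def ray(n,p):
    c=r.get_calibration(n); f=240/np.tan(np.radians(c['vfov']/2))
    d=R.from_euler('xyz',c['rotation'],degrees=True).apply([(p[0]-c['cx'])/f,(p[1]-c['cy'])/f,1])
    return c['eye'],d/np.linalg.norm(d)
def tri(p,q):
    e1,d1=ray('scene',p);e2,d2=ray('side',q)
    t=np.linalg.lstsq(np.c_[d1,-d2],e2-e1,rcond=None)[0]
    a=e1+t[0]*d1;b=e2+t[1]*d2
    return (a+b)/2,np.linalg.norm(a-b)
def plane(n,p,z):
    e,d=ray(n,p); return e+d*(z-e[2])/d[2]
E
python3 - <<'E'
from h import *
np.set_printoptions(precision=1,suppress=True)
P={}
for n,p,q in [("barA",(333.4,245.8),(325,224.4)),("barB",(376.4,286.2),(375,214.4)),("footA",(314,275.6),(330.6,259.4)),("footB",(353.6,315.8),(380.6,249))]:
    x,g=tri(p,q); P[n]=x; print(n,x,g)
    print('  planes', plane('scene',p,x[2]))
d=P['barB']-P['barA']; print(np.linalg.norm(d), np.degrees(np.arctan2(d[1],d[0])))
m=(P['barA']+P['barB'])/2; f=(P['footA']+P['footB'])/2; print(m,f,m-f)
for p in [(311,291-2),(286.5,289),(337.5,346),(380,312)]: print(plane('scene',p,12))
# strip stand top
print('strip', plane('scene',(432,162),111))
E
```

```text
barA [ 529.3 -155.9  113.3] 1.5149139543746164
  planes [ 529.5 -156.7  113.3]
barB [ 667.4 -199.2  111.4] 1.1059737501994713
  planes [ 667.6 -199.9  111.4]
footA [ 509.9 -212.4   37.3] 3.0998995512185488
  planes [ 510.5 -214.1   37.3]
footB [ 647.  -257.8   37.5] 0.538025674567587
  planes [ 647.1 -258.1   37.5]
144.81860686697883 -17.436513556415058
[ 598.3 -177.5  112.4] [ 578.4 -235.1   37.4] [19.9 57.5 75. ]
[ 516.9 -238.6   12. ]
[ 464.4 -271.    12. ]
[ 647.7 -333.2   12. ]
[ 693.2 -203.9   12. ]
strip [621.9 233.8 111. ]
```

Checks: the bar is 144.8 mm long and 112 mm high, the hinge is at z 37, and the bar sits 61 mm out. All of these match the given sizes. The display's +x points to about 72.6° and the tool's y to about 70°, so I push along -tool y with shut fingers. First I travel high to a point outside the bar, about (610, -139).

Request:
step_arm(
  plan=[
    [-1,[-48,-36,0],[0,0,0]],
    [-1,[-96,-72,0],[0,0,0]],
    [-1,[-144,-108,0],[0,0,0]],
    [-1,[-192,-144,0],[0,0,0]],
    [-1,[-240,-180,0],[0,0,0]],
  ],
)

```text
clock: 0.72
tool_pos: [353.1, 263.2, 205.4]
ee_rot: [-180.0, 0.0, 159.9]
contact_force: [1.3, 0.2, 0.7]
finger_gap: 47.5
```

Request:
step_arm(
  plan=[
    [-1,[-48,-36,0],[0,0,0]],
    [-1,[-96,-72,0],[0,0,0]],
    [-1,[-144,-108,0],[0,0,0]],
    [-1,[-192,-144,0],[0,0,0]],
    [-1,[-240,-180,0],[0,0,0]],
  ],
)

```text
clock: 1.35
tool_pos: [516.8, 11.6, 205.3]
ee_rot: [180.0, -0.0, 159.9]
contact_force: [1.1, 0.6, 0.4]
finger_gap: 0.8
```

Request:
step_arm(
  plan=[
    [-1,[-45,-35,0],[0,0,0]],
    [-1,[-90,-65,0],[0,0,0]],
    [-1,[-140,-100,0],[0,0,0]],
    [-1,[-140,-100,0],[0,0,0]],
    [-1,[-140,-100,0],[0,0,0]],
  ],
)

```text
clock: 1.98
tool_pos: [612.8, -128.2, 204.9]
ee_rot: [180.0, -0.1, 159.9]
contact_force: [-0.2, 0.6, -0.1]
finger_gap: 0.6
```

Request:
step_arm(
  plan=[
    [-1,[0,0,40],[0,0,0]],
    [-1,[0,0,80],[0,0,0]],
    [-1,[0,0,118],[0,0,0]],
    [-1,[0,0,118],[0,0,0]],
  ],
)

```text
clock: 2.48
tool_pos: [611.6, -127.0, 85.6]
ee_rot: [-180.0, -0.3, 160.0]
contact_force: [-0.2, -0.2, 1.1]
finger_gap: 0.5
```

```bash
python3 - <<'E'
from h import *
import cv2
a=r.snapshot("scene")[175:355,255:435];b=r.snapshot("side")[160:310,280:440]
cv2.imwrite("pics/d.png",np.hstack([cv2.resize(a,(400,400),interpolation=cv2.INTER_CUBIC),cv2.resize(b,(400,400),interpolation=cv2.INTER_CUBIC)]))
o=r.get_obs();print(o['tool_pos'],o['contact_force'])
E
```

```text
[ 613.61936966 -127.89074127   89.29309001] [ 0.85393139 -0.65555869  1.18685658]
```

View pics/d.png

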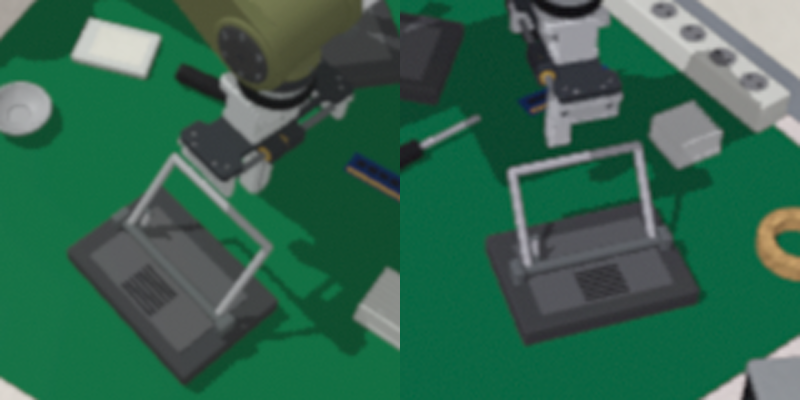

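The shut fingers are down outside the bar, near its middle (left panel at about (250,175), just behind the bar). Pushing now.

Request:
step_arm(
  plan=[
    [-1,[0,-15,0],[0,0,0]],
    [-1,[0,-30,0],[0,0,0]],
    [-1,[0,-45,0],[0,0,0]],
    [-1,[0,-58,0],[0,0,0]],
    [-1,[0,-70,0],[0,0,0]],
  ],
)

```text
clock: 3.2
tool_pos: [588.9, -195.4, 88.0]
ee_rot: [180.0, 0.0, 159.9]
contact_force: [0.7, 1.1, 1.7]
finger_gap: 0.5
```

Request:
step_arm(
  plan=[
    [-1,[0,-12,0],[0,0,0]],
    [-1,[0,-24,0],[0,0,0]],
    [-1,[0,-36,0],[0,0,0]],
    [-1,[0,-46,0],[0,0,0]],
    [-1,[0,-46,0],[0,0,0]],
  ],
)

```text
clock: 3.82
tool_pos: [573.0, -238.2, 87.3]
ee_rot: [-180.0, -0.0, 159.8]
contact_force: [-0.2, 0.7, 0.2]
finger_gap: 0.4
```

```bash
python3 - <<'E'
from h import *
import cv2
a=r.snapshot("scene")[175:355,255:435];b=r.snapshot("side")[160:310,280:440]
cv2.imwrite("pics/e.png",np.hstack([cv2.resize(a,(400,400),interpolation=cv2.INTER_CUBIC),cv2.resize(b,(400,400),interpolation=cv2.INTER_CUBIC)]))
o=r.get_obs();print(o['tool_pos'],o['contact_force'])
E
```

```text
[ 573.3139526  -237.38520132   87.40141077] [ 0.17649826 -0.13012077  0.19339229]
```

View pics/e.png

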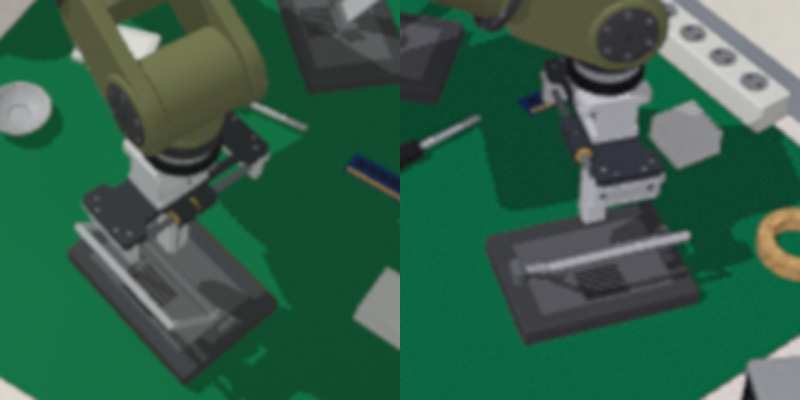

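The bail has snapped over. Its bar now runs from (80,228) to (172,325) in the left panel, on the -x side and clear of the fingers. I'll retreat back and up.

Request:
step_arm(
  plan=[
    [-1,[0,30,0],[0,0,0]],
    [-1,[0,70,0],[0,0,0]],
    [-1,[0,110,0],[0,0,0]],
    [-1,[0,110,-45],[0,0,0]],
    [-1,[0,110,-90],[0,0,0]],
  ],
)

```text
clock: 4.55
tool_pos: [611.1, -133.0, 178.4]
ee_rot: [-180.0, -0.1, 160.0]
contact_force: [-0.1, -0.7, -0.3]
finger_gap: 0.8
```

Request:
step_arm(
  plan=[
    [-1,[40,0,-50],[0,0,0]],
    [-1,[80,0,-90],[0,0,0]],
    [-1,[120,0,-90],[0,0,0]],
    [-1,[120,0,-90],[0,0,0]],
    [-1,[120,0,-90],[0,0,0]],
  ],
)

```text
clock: 5.18
tool_pos: [498.9, -92.9, 267.5]
ee_rot: [180.0, 0.0, 159.9]
contact_force: [0.4, -0.0, 0.3]
finger_gap: 0.1
```

```bash
python3 - <<'E'
from h import *
import cv2
A=r.snapshot("scene");B=r.snapshot("side")
cv2.imwrite("pics/f_scene.png",A);cv2.imwrite("pics/f_side.png",B)
cv2.imwrite("pics/f.png",np.hstack([cv2.resize(A,(0,0),fx=.6,fy=.6),cv2.resize(B,(0,0),fx=.6,fy=.6)]))
cv2.imwrite("pics/g.png",np.hstack([cv2.resize(A[235:355,275:395],(400,400),interpolation=2),cv2.resize(B[200:300,300:400],(400,400),interpolation=2)]))
o=r.get_obs();print(o['clock'],o['tool_pos'],o['contact_force'])
E
```

```text
5.275 [499.01168075 -93.04729734 266.9722837 ] [ 0.39140804  0.54863307 -0.31647434]
```

View pics/f.png

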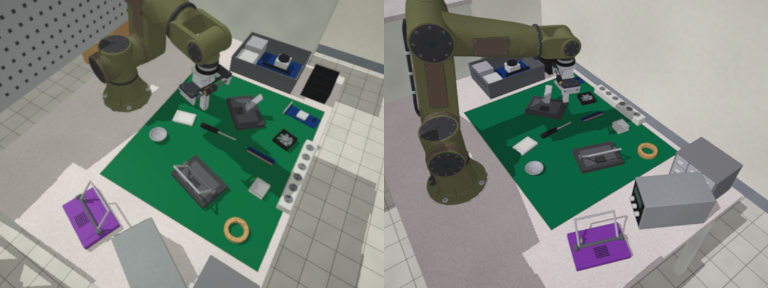

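View pics/g.png

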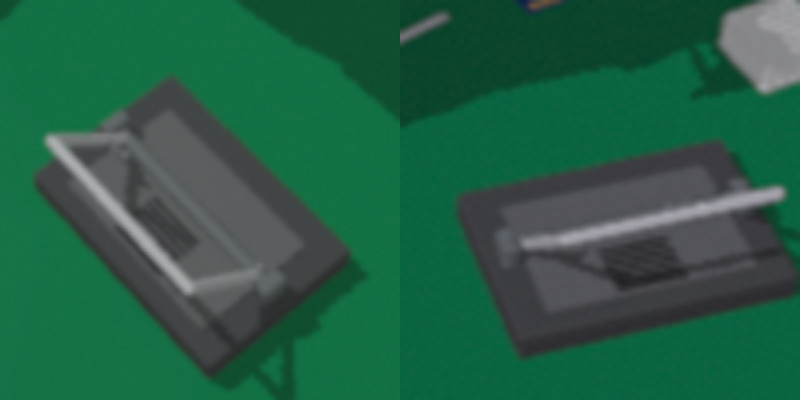

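```bash
python3 - <<'E'
from h import *
a,g=tri((290,277),(331,261));b,k=tri((332,322),(395,248));m=(a+b)/2
print(a,g,b,k,np.linalg.norm(a-b))
d=m-[578.9,-236,37.4]; out=d[:2]@[.30,.954]; print(d,out, np.degrees(np.arctan2(d[2],-out)))
print(r.hand_in())
E
```

```text
[ 476.01441632 -263.68737428   88.6293625 ] 16.738524830058648 [ 625.36732416 -327.91130389  111.35800079] 1.2523613586310784 164.1572271147967
[-28.20912976 -59.79933908  62.59368164] -65.51130841293579 43.69529824773789
the job is handed in; nothing more can be done
None
```

The wide bail was pushed over its middle with shut fingers and snapped to its other stop. The arm then backed off, and I handed the job in at about 5.3 s.

**Bail position:** In the last pictures the bar leans to the display's -x side, 66 mm out. I measured it about 44° above level, against 47° at the stop.

**Weak check:** One of the two bar ends was picked poorly. Its rays missed each other by 17 mm, and the bar came out 164 mm long instead of 144. The other end agreed well, at 1.3 mm and a height of 111 mm, which is the right height for the stop.

**Other checks:** The strip stand looked unmoved, and the arm never came near it. The purple look-alike was not touched. The wrist read about 0 N with the arm clear of everything.

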